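Change the rotary tool's battery in the clock workshop

ROBOT

A 6-joint arm with a two-finger parallel gripper is mounted at the origin on the work surface. World frame = base frame: x ahead of the robot, y to its left, z up, the work surface at z = 0. Lengths are in m, angles in rad, forces in N, time in s.
With the tool pointing down it reaches from about 0.2 to 0.875 m from the base axis. Payload 3.4 kg.
Tool frame: the origin (TCP) lies between the finger pads; the fingertips stand 25 mm ahead of it and the grasp point (between the pads) lies 6 mm ahead of it (r.nose_length is the z of the fingertips in the tool frame, in m); z points along the fingers, x is the direction in which the jaws open and shut, and the axes are right-handed (so a half turn about z gives the same grasp; the last joint's range is limited). The gripper opens to 94 mm and grips with 3 to 60 N. Pads are 16 mm wide; open, the fingers measure 119 mm over their backs; the gripper's body (75 mm by 177 mm) begins 78 mm behind the grasp point.
Start: joints at [-0.121, 0.276, 1.505, -0, 1.361, -0.121], TCP at [0.575, -0, 0.23] pointing down, gripper open.
Joint ranges: [-2.89, 2.89], [-0.75, 2.08], [0.22, 2.7], [-1.18, 4.32], [0.11, 2.71], [-2.7, 2.7]. Speed limits (rad/s): [2.57, 2.57, 3.14, 3.14, 3.14, 3.14].

INTERFACE

Orientations are given as a unit quaternion [w, x, y, z].
In Python, from plant import r, gripper_to, inverse_kinematics, vision, models, telemetry gives the robot as it stands. Calls block until the motion is done:
- r.move_to(position, orientation): joint-space move of the TCP to a pose.
- r.move_l(position, rot=None, vel=0.15, guard=None): straight line of the TCP; rot=None keeps the orientation; vel is the mean speed in m/s. With guard (N) it stops when the force on the tool has changed by that much, and returns True; else False.
- r.movej(angles): joint-space move.
- gripper_to(opening, f_grip=None): finger opening in m; f_grip is the grip in N (None keeps the last); returns when the fingers have stopped.
- r.hold(seconds).
- inverse_kinematics(position, orientation): joint angles nearest the present ones, or None.
- vision.snapshot(name): name is "scene" or "side" or "wrist"; returns the picture (420x560x3 uint8, red, green, blue); there is no depth.
- vision.get_calibration(name): a dict with "fx", "fy", "cx", "cy" (pixels), "D" ([k1, k2, p1, p2, k3] as OpenCV has them; the pictures are not rectified), "position" and "orientation" of the camera in the world. Camera axes: x right, y down, z forward; pixel columns grow to the right and rows downward; lengths in m; the calibration is good to about 2 mm. A picture is of the moment at which its call begins: read the wrist's pose just before it. get_calibration takes no time and is no camera call; for the wrist camera it gives the pose at the moment of the call.
A pose or a line that the arm cannot do raises r.PlanningError and nothing moves.
- r.sign_off(): hands the job in, once; it reports no verdict.
Trained networks look in the newest picture that a camera, given by its name, has taken for a name from the list of things; names that differ only in an ending like _2 or _b are one class to them, and where a whole thing is asked for, a point or a joint stands for the part that bears it (a point fixed in the world has none). Each returns a list of dicts, best first, with "score" (0 to 1); they miss things now and then, are a little off and sometimes report something else, mostly with a low value. They report only what shows in the picture. A call takes as long as a camera call. They do not tell look-alikes from the thing itself.
- models.boxes_of(thing, camera): "at" ([x, y, z] in m, in world coordinates, good to about 4 mm: the middle of the surface that is visible of it).
- models.regions_of(thing, camera): "pixels" (420x560 bool, what is visible of it).
- models.mark_of(thing, camera): "at" ([x, y, z] in m, in world coordinates, good to about 4 mm: a listed point, or the origin of a listed thing).
Readings, each from a call of its own:
- telemetry.current_t(): time.
- telemetry.current_joints(): joint angles.
- telemetry.current_dq(): joint speeds.
- telemetry.current_joint_efforts(): joint torques, N m.
- telemetry.current_ee_pos(): TCP position.
- telemetry.current_tool_rot(): TCP orientation.
- telemetry.current_wrist_force(): force on the tool from outside, world axes, zero at the start.
- telemetry.current_torque(): the same for the moment, N m.
- telemetry.current_opening(): finger opening in m.
Only numpy, scipy, OpenCV 4.12 (cv2) and the standard library are available. Lean on these libraries where they do the work, as an engineer would, in place of code of your own. Each camera call takes 0.05 s, during which the arm holds its last target.

TASK

Move the charged battery pack from the charger to the rotary tool that stands in the drill stand: pinch in both of its release tabs together, draw it straight up, lower it into the empty well on top of the tool, and then press on its top until it is fully home and both tabs have sprung back out to lock it. Go by feel: no harder a pinch, pull or push than it takes, no prising sideways or tearing at the latches, no ramming. Do not knock the charger or the stand, and leave the other things on the bench where they lie.

Things in the scene. Friction and masses are not known exactly. Their poses are not given: they have to be found in the camera images.
- pack: Slim black tool battery, 0.2 to 0.3 kg, upright in the charger at the start. Origin midway between its two tabs, where it is pinched; z up, y towards tab_left. Its cap is 46 (x) x 45 (y) x 48 mm tall: the shoulder (underside) lies 24 mm below the origin, the flat top 24 mm above it. Under the shoulder hangs the stem.
- stem_tip (a point): Middle of the stem's lower end, 64 mm below the pack's origin. Stem 30 (x) x 32 (y) x 40 mm long, with a key rib 8 mm wide and 3 mm proud all down its -x face, so it goes in one way round only. A hook on each y face, 13.5 mm below the shoulder, stands out 3 mm and moves in with the tab above it.
- pack_top: The cap's flat top, a grey panel 40 x 39 mm; origin at the centre of its face. To lock the pack in the tool: lower it in, let go of the tabs (while pinched the hooks cannot catch, and it pops up again when let go), then push straight down here, 15 to 20 N in all, until it is hard home and the hooks snap out under the ledges; it then rides up 1.5 mm.
- tab_left: Grey ribbed release tab on the cap's +y side, 22 mm wide (x), 24 mm tall. Origin: centre of its outer face, 28 mm from the pack's origin when out (56 mm over both). Sprung outwards: gives from 2.3 N, fully in (4 mm, still 1.5 mm proud of the cap) at 8 N; its hook lets go at about 3 mm. Both must be in at once; fingers off the middle press the pack sideways in its well.
- tab_right: The same tab on the cap's -y side; origin 28 mm from the pack's origin along -y when out.
- charger: Black and grey charger screwed to the bench, 82 (y) x 124 (x) x 62 mm high, a low sloping panel on its -x side. Origin on the bench below the middle of its well; same yaw as the pack in it. Its flat top reaches 38 mm to each y side: fingertips beside the tabs must stay above it.
- charger_mouth (a point): Centre of the mouth of the charger's well, 62 mm above the bench. The pack starts home in it: origin 24 mm above this point, shoulder on the charger's top, hooks caught under a ledge in each y wall of the well.
- drill_stand: Green drill stand fixed to the bench, base 185 x 130 mm; steel column 18 mm thick, 232 mm high, 82 mm along +x from the tool's axis. The rotary tool is clamped nose down in its carriage, which sinks under a push on the tool against a return spring (from 6 N on, some 12 mm at 20 N, 22 mm at most) and rises again. Origin on the bench below the tool's axis.
- tool_mouth (a point): Centre of the mouth of the empty well on top of the grey and black rotary tool, 205 mm above the bench (it sinks with the carriage), tool top 43 (x) x 54 (y) mm. Key groove on the -x side: pack axes must point as these. Well 31.5 x 33.5 mm, mouth chamfered 3 mm. Home: pack origin 24 mm above this point. Sprung terminals hold the pack 4 to 6 mm short of home; they push back 10 N there, 16 N at home.
- gear_bin: Bystander: open blue bin of brass clock wheels, 100 x 150 x 50 mm. Origin under its centre.
- gouge: Bystander: carving gouge lying on the bench, pale wooden handle 118 mm to -x of its origin, blade 114 mm to +x; 29 mm high. Origin at the ferrule.
- clamp: Bystander: screw clamp with an orange handle lying on its side, 240 x 110 x 23 mm. Origin on the bench below the middle of its bar.
There are look-alikes about, which are no part of the job. What is meant by the pack is not green, and is the smaller of those in its own colour.

How it is judged:
By the outcome, as a careful person would: the job done as asked, in the order asked, and still so for the second after the job is handed in, with the robot touching nothing.
It also fails if it takes over 64 s, if anything falls off the work surface, if the arm or the gripper's body presses on something with over 40 N, if the wrist force passes 120 N, or if a joint passes its speed limit or range.

## Working session

There is one attempt and no reset: what is moved stays moved. The work goes in short steps, each a Python script; the robot and the scene stay as the last script left them, time stands still between calls to the robot, and variables do not carry over. Pictures are saved under pics/ and viewed, and the job is handed in when it is done.

```bash
ls; mkdir -p pics
python3 - <<'E'
from plant import r, vision, telemetry
import cv2
for n in ("scene","side","wrist"):
    im=vision.snapshot(n); cv2.imwrite(f"pics/{n}0.png",im[:,:,::-1])
    c=vision.get_calibration(n); print(n,c)
print(telemetry.current_t(), telemetry.current_tool_rot(), r.nose_length)
E
```

```text
pics
scene {'fx': 545.0537786739226, 'fy': 545.0537786739226, 'cx': 274.7308349901493, 'cy': 196.1375048112601, 'D': array([-0.02118792,  0.        ,  0.        ,  0.        ,  0.        ]), 'position': array([1.20637546, 0.9109763 , 0.78605448]), 'orientation': array([-0.13788114,  0.26287755,  0.83228709, -0.46816919])}
side {'fx': 540.4599965471238, 'fy': 540.4599965471238, 'cx': 277.24511839607516, 'cy': 206.08191977179348, 'D': array([-0.13649268,  0.        ,  0.        ,  0.        ,  0.        ]), 'position': array([ 0.48050681, -0.79658076,  1.21035723]), 'orientation': array([-0.33086504,  0.94047961, -0.07245546,  0.02786802])}
wrist {'fx': 350.59280089122825, 'fy': 350.59280089122825, 'cx': 281.173432596552, 'cy': 210.33883028197087, 'D': array([-0.03010179,  0.        ,  0.        ,  0.        ,  0.        ]), 'position': array([0.57424758, 0.08098437, 0.38422771]), 'orientation': array([ 1.39632522e-01,  9.90202691e-01, -2.30102595e-04, -1.15631298e-03])}
0.15 [-6.92823348e-05  9.99999783e-01  3.07048147e-06 -6.55498099e-04] 0.025
```

View pics/scene0.png

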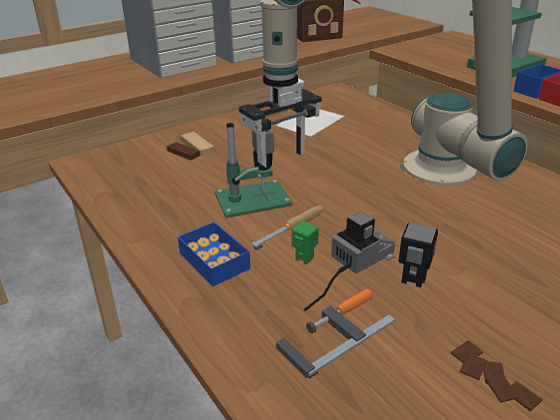

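View pics/side0.png

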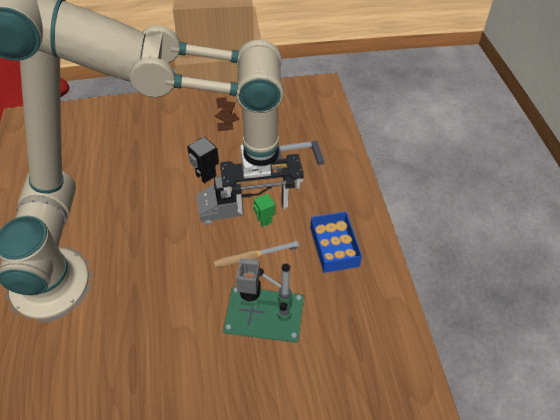

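View pics/wrist0.png

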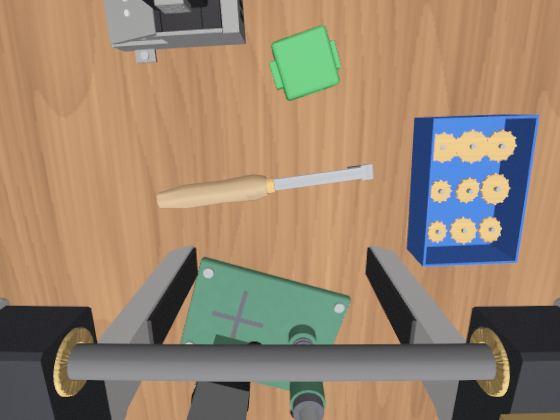

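Run:
```python
from plant import r, vision, models, telemetry
import numpy as np
for cam in ("scene","side"):
  for t in ("pack","pack_top","tab_left","tab_right","stem_tip","charger","charger_mouth","drill_stand","tool_mouth","gear_bin","gouge","clamp"):
    try:
        print(cam,t,[(np.round(d["at"],4).tolist(),round(d["score"],2)) for d in models.mark_of(t,cam)][:5])
    except Exception as e: print(t,e)
print(telemetry.current_t())
```

```text
scene pack [([0.4401, 0.3152, 0.0934], 0.77), ([0.5946, 0.1159, 0.0661], 0.75), ([0.4891, 0.186, 0.0839], 0.72), ([0.522, -0.1596, 0.2058], 0.35)]
scene pack_top [([0.443, 0.3108, 0.1254], 0.8), ([0.4961, 0.184, 0.1103], 0.74), ([0.598, 0.1128, 0.0895], 0.54)]
scene tab_left [([0.474, 0.3351, 0.0958], 0.76), ([0.4928, 0.1817, 0.0002], 0.7), ([0.4903, 0.2105, 0.086], 0.65)]
scene tab_right [([0.619, 0.1254, 0.0585], 0.45), ([0.4872, 0.2098, 0.083], 0.28)]
scene stem_tip [([0.5951, 0.1108, 0.0002], 0.85), ([0.4404, 0.3151, -0.0031], 0.78), ([0.4875, 0.1851, 0.0196], 0.67)]
scene charger [([0.4917, 0.1835, 0.0032], 0.94)]
scene charger_mouth [([0.4872, 0.1833, 0.0596], 0.92)]
scene drill_stand [([0.5219, -0.1645, -0.0004], 0.64)]
scene tool_mouth [([0.5192, -0.1595, 0.2054], 0.6)]
scene gear_bin [([0.7653, 0.0013, -0.0056], 0.86), ([0.52, -0.1658, 0.0002], 0.57)]
scene gouge [([0.5587, 0.0043, -0.0002], 0.76)]
scene clamp [([0.686, 0.3838, 0.0013], 0.62)]
side pack [([0.4444, 0.3129, 0.0949], 0.8), ([0.5896, 0.1172, 0.0633], 0.68), ([0.4875, 0.1833, 0.089], 0.52)]
side pack_top [([0.443
[... 204 characters left out ...]
], 0.38)]
side tab_right [([0.4914, 0.1581, 0.0835], 0.58), ([0.4103, 0.2965, 0.0934], 0.56)]
side stem_tip [([0.5933, 0.1185, 0.0023], 0.86), ([0.4434, 0.3155, 0.002], 0.75), ([0.4883, 0.1844, 0.0877], 0.26)]
side charger [([0.4913, 0.1884, -0.0042], 0.62), ([0.4929, 0.1563, 0.0827], 0.24)]
side charger_mouth [([0.4904, 0.1834, 0.0599], 0.94), ([0.4921, 0.1864, 0.1116], 0.44)]
side drill_stand [([0.5216, -0.1622, 0.0032], 0.67)]
side tool_mouth [([0.5175, -0.1635, 0.2061], 0.62), ([0.4904, 0.1588, 0.0842], 0.43)]
side gear_bin [([0.7688, 0.0009, 0.0004], 0.72), ([0.4884, 0.1882, -0.0027], 0.26)]
side gouge [([0.5577, 0.003, 0.0014], 0.76)]
side clamp [([0.6855, 0.3824, -0.0019], 0.77)]
1.35
```

The scene view shows three pack-like things: green near (305,240), big black near (418,250), and the small black one in the charger at (360,230). The tool stands at (262,150). Next come close wrist views of the charger and the tool, two places each.

```bash
cat > h.py <<'E'
from plant import r, gripper_to, inverse_kinematics, vision, models, telemetry
import numpy as np, cv2, pickle
from scipy.spatial.transform import Rotation as R
def snap(tag,cam="wrist"):
    c=vision.get_calibration(cam); im=vision.snapshot(cam)
    cv2.imwrite(f"pics/{tag}.png",im[:,:,::-1]); pickle.dump(c,open(f"pics/{tag}.pkl","wb")); return im
def ray(tag,uv):
    c=pickle.load(open(f"pics/{tag}.pkl","rb"))
    K=np.array([[c["fx"],0,c["cx"]],[0,c["fy"],c["cy"]],[0,0,1]])
    p=cv2.undistortPoints(np.array([[uv]],float),K,np.asarray(c["D"],float))[0,0]
    q=c["orientation"]; M=R.from_quat([q[1],q[2],q[3],q[0]]).as_matrix()
    d=M@np.array([p[0],p[1],1]); return c["position"],d/np.linalg.norm(d)
def tri(obs):
    A=np.zeros((3,3));b=np.zeros(3);L=[]
    for t,uv in obs:
        o,d=ray(t,uv);P=np.eye(3)-np.outer(d,d);A+=P;b+=P@o;L.append((o,P))
    x=np.linalg.solve(A,b); return x,[round(1000*float(np.linalg.norm(P@(x-o))),1) for o,P in L]
def onz(t,uv,z):
    o,d=ray(t,uv); return o+d*(z-o[2])/d[2]
def st(): print("t",round(telemetry.current_t(),2),"tcp",np.round(telemetry.current_ee_pos(),4),"F",np.round(telemetry.current_wrist_force(),2),"open",round(telemetry.current_opening(),4),flush=True)
def q_of(yaw_toolx):  # tool z down, tool x at yaw
    c,s=np.cos(yaw_toolx),np.sin(yaw_toolx)
    M=np.array([[c,s,0],[s,-c,0],[0,0,-1]]); q=R.from_matrix(M).as_quat(); return [q[3],q[0],q[1],q[2]]
E
python3 - <<'E'
from h import *
st()
q=q_of(0)
r.move_to([0.52,-0.15,0.36],q); st(); snap("t1")
for t in ("tool_mouth",): print(models.mark_of(t,"wrist"))
r.move_to([0.46,-0.17,0.36],q); st(); snap("t2")
for t in ("tool_mouth",): print(models.mark_of(t,"wrist"))
r.move_to([0.46,0.19,0.27],q); st(); snap("c1")
for t in ("pack","tab_left","tab_right","pack_top"): print(t,[(np.round(d["at"],4).tolist(),round(d["score"],2)) for d in models.mark_of(t,"wrist")])
r.move_to([0.53,0.20,0.27],q); st(); snap("c2")
for t in ("pack","tab_left","tab_right","pack_top"): print(t,[(np.round(d["at"],4).tolist(),round(d["score"],2)) for d in models.mark_of(t,"wrist")])
a=[cv2.imread(f"pics/{n}.png") for n in ("t1","t2","c1","c2")]
E
```

```text
t 1.35 tcp [ 0.575  -0.      0.2305] F [ 0.06  0.32 -0.44] open 0.0938
t 2.18 tcp [ 0.5199 -0.1492  0.359 ] F [-0.21  0.11 -0.25] open 0.0938
[{'at': [0.5234, -0.1645, 0.2053], 'score': 0.6}]
t 2.64 tcp [ 0.4596 -0.1692  0.3594] F [ 0.9   0.01 -1.32] open 0.0943
[{'at': [0.5242, -0.1635, 0.2034], 'score': 0.57}]
t 4.12 tcp [0.4606 0.1895 0.2702] F [0.19 0.08 0.83] open 0.0936
pack [([0.4433, 0.3144, 0.0919], 0.8), ([0.5929, 0.1159, 0.0625], 0.78), ([0.4912, 0.185, 0.0863], 0.75)]
tab_left [([0.4778, 0.3327, 0.0919], 0.54), ([0.4872, 0.2142, 0.0883], 0.46)]
tab_right [([0.4119, 0.2927, 0.0868], 0.62), ([0.6171, 0.1252, 0.0647], 0.46)]
pack_top [([0.4915, 0.1816, 0.1058], 0.9), ([0.4417, 0.3149, 0.1265], 0.8), ([0.5971, 0.1161, 0.0906], 0.57)]
t 4.76 tcp [0.5308 0.1996 0.2693] F [0.38 0.05 0.07] open 0.0941
pack [([0.5921, 0.1158, 0.0648], 0.81), ([0.4431, 0.3108, 0.0884], 0.79), ([0.4855, 0.1834, 0.0858], 0.57)]
tab_left [([0.4879, 0.2122, 0.0902], 0.74), ([0.5632, 0.1098, 0.0623], 0.69), ([0.4777, 0.3356, 0.0931], 0.62)]
tab_right [([0.4104, 0.2913, 0.0872], 0.74), ([0.6192, 0.1247, 0.062], 0.46), ([0.4907, 0.1545, 0.083], 0.42)]
pack_top [([0.4931, 0.1814, 0.112], 0.94), ([0.4385, 0.3143, 0.1269], 0.87), ([0.5953, 0.1159, 0.089], 0.62)]
```

View pics/t1.png

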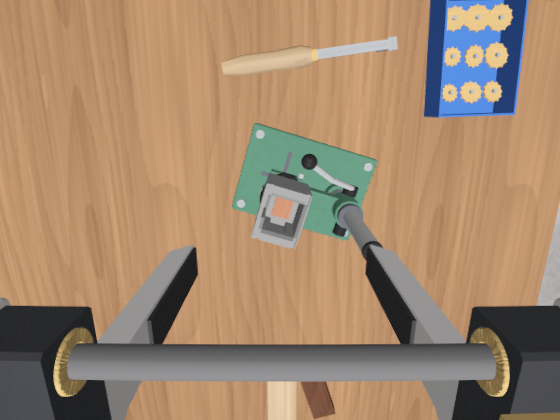

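View pics/t2.png

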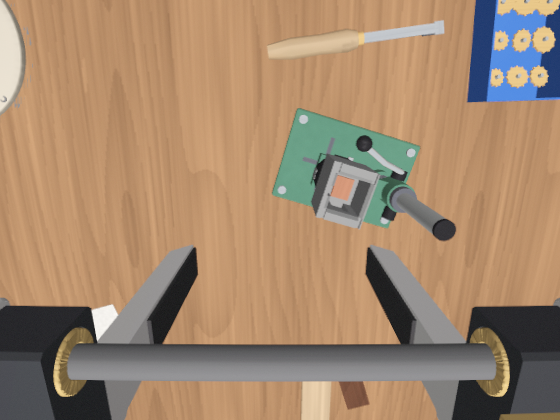

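View pics/c1.png

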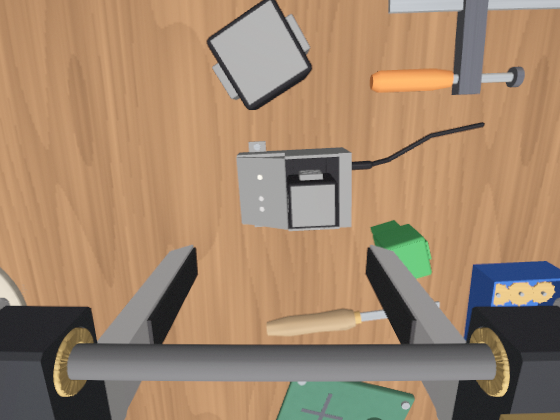

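View pics/c2.png

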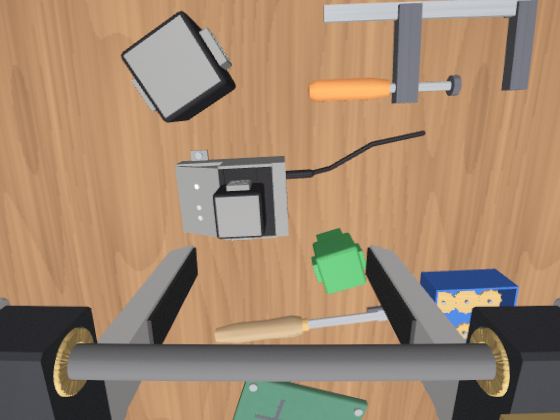

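The views show the pack's grey top at (312,208) in c1 and (240,215) in c2, and the tool mouth at (282,210) in t1 and (345,190) in t2. I'll enlarge them to pick corners.

Run:
```python
import cv2,numpy as np
def crop(n,x,y,w,h,s=7):
    im=cv2.imread(f"pics/{n}.png")[y:y+h,x:x+w]; im=cv2.resize(im,None,fx=s,fy=s,interpolation=cv2.INTER_CUBIC)
    for k in range(0,w,10):
        cv2.putText(im,str(x+k),(k*s,10),0,.35,(0,0,255),1); cv2.line(im,(k*s,0),(k*s,h*s),(0,0,255) if k%50==0 else (0,255,255),1) if 0 else cv2.line(im,(k*s,12),(k*s,18),(0,0,255),1)
    for k in range(0,h,10):
        cv2.putText(im,str(y+k),(0,k*s+4),0,.35,(0,0,255),1); cv2.line(im,(24,k*s),(30,k*s),(0,0,255),1)
    return im
def pair(o,a,b): cv2.imwrite(o,np.hstack([crop(*a,s=5),crop(*b,s=5)]))
pair("pics/ct.png",("t1",240,160,80,95),("t2",305,145,80,95))
pair("pics/cc.png",("c1",275,160,80,80),("c2",203,165,80,80))
```

```text
(no output)
```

View pics/ct.png

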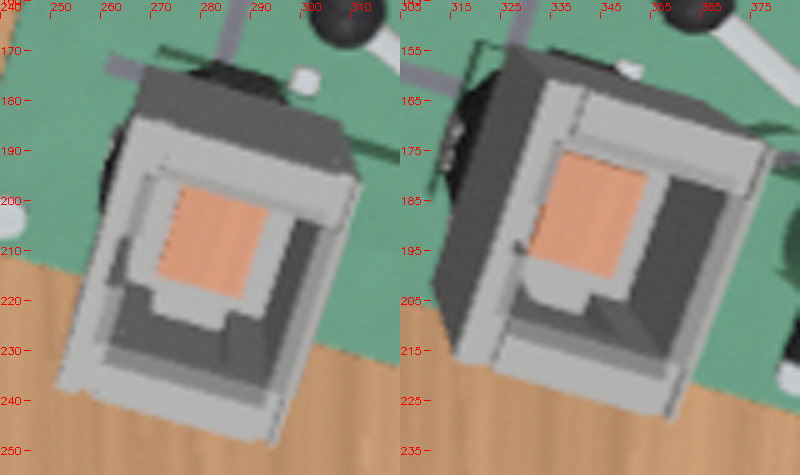

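View pics/cc.png

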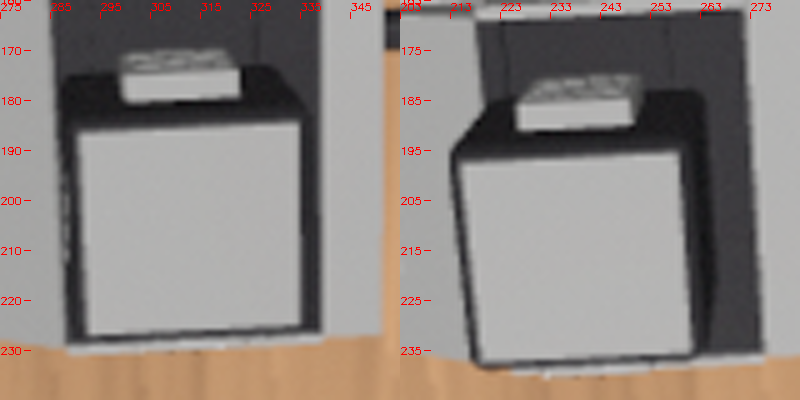

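Run:
```python
from h import *
S={"tool":(("t1",[(267,183),(312,196.4),(294.4,249.2),(251.4,238)]),("t2",[(334.6,161),(379,174.6),(359.4,229),(316.4,217.4)])),
"top":(("c1",[(290.4,186.2),(335,184.2),(335.6,225),(292.4,227)]),("c2",[(214.6,197.4),(259,195.2),(261.8,235.6),(218.4,237.4)]))}
for n,((a,pa),(b,pb)) in S.items():
    P=[]
    for u,v in zip(pa,pb):
        x,e=tri([(a,u),(b,v)]); P.append(x); print(n,np.round(x,4),e)
    z={"tool":.205,"top":.110}[n]
    for lab,Q in (("tri",np.array(P)),("a@z",np.array([onz(a,u,z) for u in pa])),("b@z",np.array([onz(b,u,z) for u in pb]))):
        TL,TR,BR,BL=Q
        dx=(TR-TL+BR-BL)/2; dy=(TL-BL+TR-BR)/2
        print(lab,"c",np.round(Q.mean(0),4),"size",np.round([np.linalg.norm(dx[:2]),np.linalg.norm(dy[:2])],4),"yaw",np.degrees([np.arctan2(dx[1],dx[0]),np.arctan2(-dy[0],dy[1])]).round(2))
```

```text
tool [ 0.506  -0.1319  0.2028] [0.1, 0.1]
tool [ 0.547  -0.1445  0.2013] [0.1, 0.1]
tool [ 0.5312 -0.1946  0.2061] [0.1, 0.1]
tool [ 0.491  -0.1834  0.2061] [0.0, 0.0]
tri c [ 0.5188 -0.1636  0.2041] size [0.0423 0.0531] yaw [-16.37 -16.87]
a@z c [ 0.5187 -0.1634  0.205 ] size [0.0422 0.0541] yaw [-16.26 -16.46]
b@z c [ 0.5186 -0.1636  0.205 ] size [0.042  0.0537] yaw [-16.19 -15.72]
top [0.4683 0.2028 0.1106] [0.1, 0.1]
top [0.5092 0.2045 0.1094] [0.0, 0.0]
top [0.5112 0.1655 0.1108] [0.0, 0.0]
top [0.4703 0.1645 0.1133] [0.1, 0.1]
tri c [0.4897 0.1843 0.111 ] size [0.0409 0.0387] yaw [1.85 2.96]
a@z c [0.4898 0.184  0.11  ] size [0.0409 0.0394] yaw [2.64 3.14]
b@z c [0.4896 0.1839 0.11  ] size [0.0413 0.0394] yaw [2.65 2.45]
```

Pack: (0.4897, 0.1840), top z 0.110–0.111, yaw +2.6°. Tool mouth: (0.5187, −0.1635), z 0.204, yaw −16.3°. Both sizes agree with the text. Now I'll approach and start the pinch gently, checking the side force.

Run:
```python
from h import *
yp,yt=np.radians(2.6),np.radians(-16.3)
for s in (1,-1):
    print(s,[None if j is None else np.round(j,2) for j in (inverse_kinematics([.4897,.184,.092],q_of(yp+s*np.pi/2)),inverse_kinematics([.5187,-.1635,.30],q_of(yt+s*np.pi/2)))])
```

```text
1 [array([ 0.23,  0.32,  1.82, -0.  ,  1.  , -1.39]), array([-0.43,  0.2 ,  1.44, -0.  ,  1.5 , -1.72])]
-1 [array([ 0.23,  0.32,  1.82, -0.  ,  1.  ,  1.75]), array([-0.43,  0.2 ,  1.44, -0.  ,  1.5 ,  1.42])]
```

Run:
```python
from h import *
yp=np.radians(2.6); q=q_of(yp+np.pi/2)
r.move_to([.4897,.184,.16],q); st()
hit=r.move_l([.4897,.184,.093],vel=0.08,guard=4); print(hit); st()
gripper_to(.0575,3); st()
snap("g1")
gripper_to(.053,3); st(); r.hold(.2); st(); print(np.round(telemetry.current_torque(),3))
snap("g2"); snap("g2s","scene")
```

```text
t 6.45 tcp [0.4899 0.1841 0.1604] F [ 0.08  0.58 -0.11] open 0.0945
False
t 7.43 tcp [0.4901 0.1841 0.0934] F [-0.39 -0.21  0.94] open 0.0938
t 8.17 tcp [0.4897 0.184  0.093 ] F [ 0.18 -0.57 -0.7 ] open 0.057
t 8.51 tcp [0.4897 0.184  0.093 ] F [0.75 0.89 0.34] open 0.0552
t 8.71 tcp [0.4897 0.184  0.093 ] F [-0.55 -0.21 -0.58] open 0.0546
[ 0.09  -0.05  -0.002]
```

View pics/g2.png

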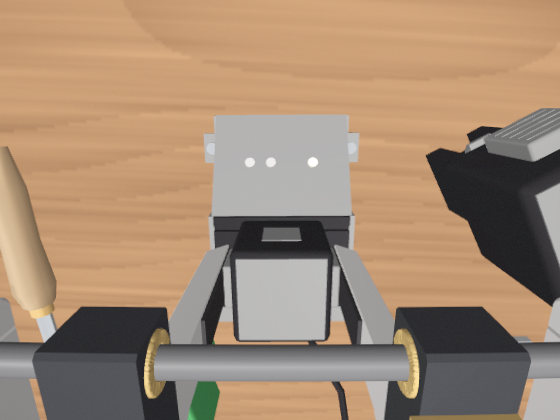

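View pics/g2s.png

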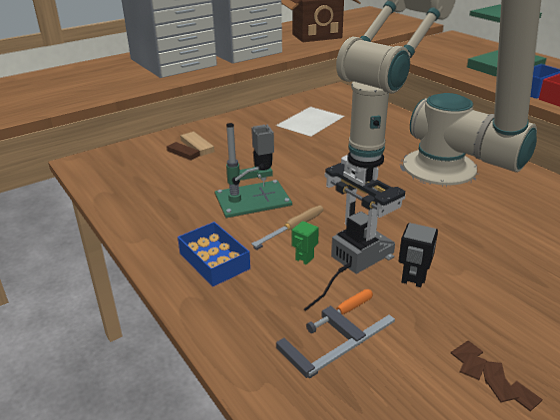

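Both fingers are on the tabs (g2: pack top at (282,300), midway between the fingers) and the side force is within noise. I'll pinch fully and draw up gently.

```bash
cat >> h.py <<'E'
def favg(n=8):
    L=[]
    for _ in range(n): r.hold(.02); L.append(telemetry.current_wrist_force())
    return np.round(np.mean(L,0),2)
E
python3 - <<'E'
from h import *
yp=np.radians(2.6); q=q_of(yp+np.pi/2)
for f in (6,9,10):
    gripper_to(.046,f); st(); print(favg())
if telemetry.current_opening()<.0495:
    p=telemetry.current_ee_pos()
    for dz in (.002,.004,.008):
        hit=r.move_l([.4897,.184,.093+dz],vel=.03,guard=12); print(hit,favg()); st()
        if hit: break
    else:
        snap("l1");
E
```

```text
t 9.12 tcp [0.4897 0.184  0.093 ] F [ 0.98 -0.79  0.15] open 0.0508
[ 0.15  0.26 -0.32]
t 9.47 tcp [0.4897 0.184  0.093 ] F [ 0.17 -0.87 -0.17] open 0.0483
[-0.07  0.01 -0.68]
t 9.82 tcp [0.4897 0.184  0.093 ] F [ 0.25  0.08 -0.48] open 0.0476
[-0.05  0.17 -0.93]
False [ 0.16  0.   -2.94]
t 10.34 tcp [0.4895 0.184  0.0948] F [-0.25  0.33 -2.19] open 0.0481
False [ 0.42  0.18 -2.81]
t 10.72 tcp [0.4897 0.184  0.097 ] F [-0.34 -0.15 -2.58] open 0.0474
False [-0.02  0.16 -2.84]
t 11.14 tcp [0.4897 0.184  0.101 ] F [ 0.26  0.57 -2.21] open 0.0477
```

Run:
```python
from h import *
yt=np.radians(-16.3)
hit=r.move_l([.4897,.184,.16],vel=.08,guard=12); print(hit,favg())
snap("l2")
r.move_l([.4897,.184,.315],vel=.25)
print(favg())
r.move_to([.5187,-.1635,.315],q_of(yt+np.pi/2)); r.hold(.2); st(); print(favg())
snap("h1"); snap("h1s","scene"); snap("h1d","side")
print(models.mark_of("stem_tip","scene")[:3]); print(models.mark_of("stem_tip","side")[:3])
```

```text
False [-0.05 -0.04 -2.75]
[-0.42 -0.24 -2.97]
t 14.68 tcp [ 0.519  -0.1623  0.3151] F [ 0.18 -0.26 -2.17] open 0.0481
[-0.23  0.11 -3.04]
[{'at': [0.5941, 0.115, 0.0027], 'score': 0.94}, {'at': [0.5208, -0.1635, 0.2451], 'score': 0.63}, {'at': [0.4406, 0.3128, -0.002], 'score': 0.63}]
[{'at': [0.5915, 0.1154, 0.0003], 'score': 0.82}, {'at': [0.5205, -0.1659, 0.2436], 'score': 0.75}, {'at': [0.688, 0.3831, 0.0006], 'score': 0.44}]
```

View pics/h1.png

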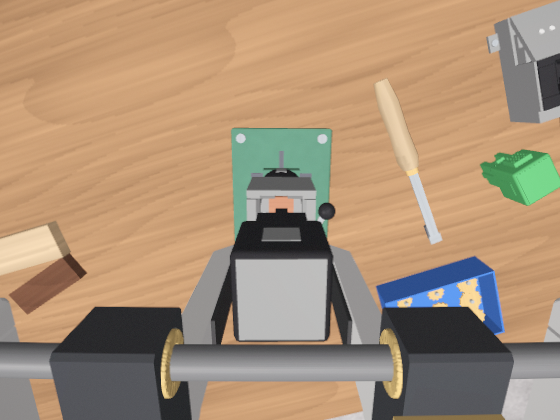

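View pics/h1s.png

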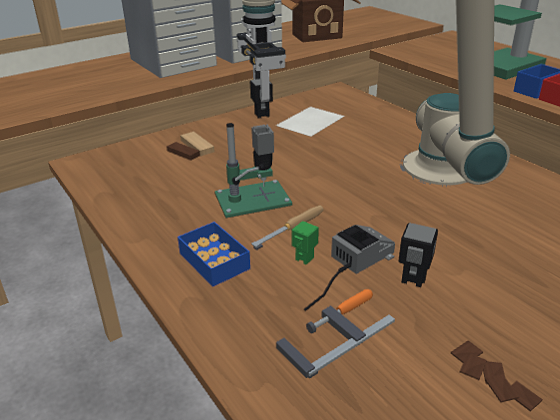

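View pics/h1d.png

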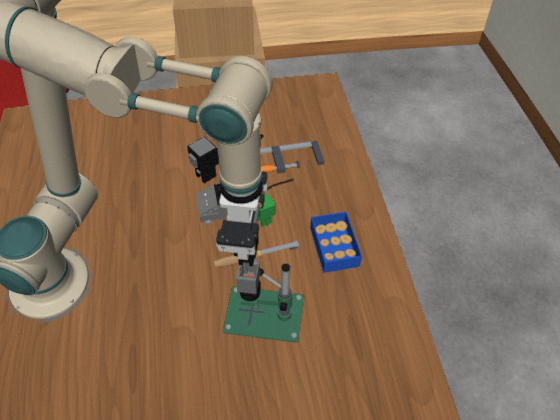

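The pack hangs straight above the mouth and parallel to it (h1: pack centre column 282, tool mouth column 281). I'll lower it with a guard.

Run:
```python
from h import *
X,Y=.5187,-.1635
r.move_l([X,Y,.280],vel=.08); r.hold(.2); st(); b=favg(); print(b)
for z in (.272,.264,.254,.245):
    hit=r.move_l([X,Y,z],vel=.03,guard=5); f=favg(); print(z,hit,f-b,np.round(telemetry.current_torque(),2)); st()
    if hit: break
snap("i1"); snap("i1s","scene")
```

```text
t 15.85 tcp [ 0.519  -0.1636  0.2806] F [-0.82 -0.24 -3.42] open 0.0476
[-0.17  0.04 -2.87]
0.272 False [ 1.64 -0.55 -0.5 ] [-0.04 -0.4  -0.  ]
t 16.53 tcp [ 0.5189 -0.1636  0.2719] F [ 1.42 -0.27 -3.23] open 0.0478
0.264 False [ 1.54 -0.4  -0.62] [-0.05 -0.4  -0.04]
t 17.08 tcp [ 0.5186 -0.1635  0.2639] F [ 1.61 -0.42 -4.08] open 0.0479
0.254 False [ 1.71 -0.79 -0.73] [-0.05 -0.41 -0.03]
t 17.7 tcp [ 0.5187 -0.1635  0.2539] F [ 1.85 -0.98 -3.84] open 0.0479
0.245 False [ 2.46 -1.01 -0.88] [-0.11 -0.54 -0.03]
t 18.28 tcp [ 0.5188 -0.1635  0.2449] F [ 2.71 -0.93 -4.15] open 0.0483
```

View pics/i1.png

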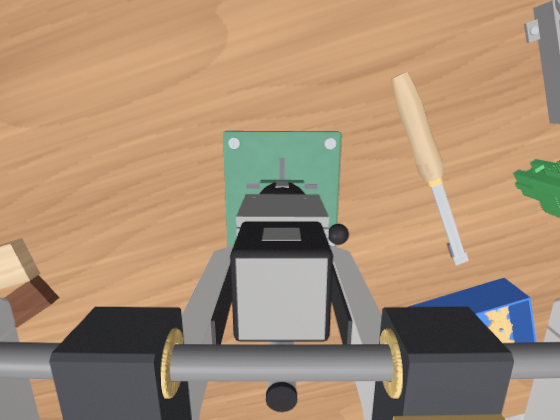

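It went in with a light side force along the tool's +x (2.6 N), so I'm slightly off towards −x. I'll ease across until that fades, then go on.

Run:
```python
from h import *
yt=np.radians(-16.3); ux=np.array([np.cos(yt),np.sin(yt)])
b=np.array([-.17,.04,-2.87]); P=np.array([.5187,-.1635])
s=0
for i in range(5):
    f=favg(12)-b; fx=f[:2]@ux; print(round(s,4),np.round(f,2),round(fx,2))
    if abs(fx)<0.7: break
    s+=.0004*np.sign(fx); p=P+s*ux; r.move_l([*p,.245],vel=.02)
p=P+s*ux
for z in (.243,.241,.2395):
    hit=r.move_l([*p,z],vel=.015,guard=6); f=favg()-b; print(z,hit,np.round(f,2)); st()
    if hit or f[2]>5: break
np.save("p.npy",p)
```

```text
0 [ 2.51 -0.87 -1.1 ] 2.65
0.0004 [ 1.66 -0.2  -0.4 ] 1.65
0.0008 [0.17 0.03 0.11] 0.15
0.243 False [ 0.17 -0.08  0.13]
t 19.9 tcp [ 0.5194 -0.1637  0.243 ] F [ 0.74 -0.28 -2.14] open 0.0478
0.241 False [ 0.13 -0.13  0.35]
t 20.32 tcp [ 0.5195 -0.1637  0.241 ] F [ 0.32 -0.66 -2.64] open 0.0479
0.2395 False [0.33 0.14 4.3 ]
t 20.7 tcp [ 0.5198 -0.1639  0.2401] F [-0.04  0.32  2.66] open 0.048
```

The terminals are felt at TCP z ≈ 0.240, 4 mm short of home as described. I'll let go, rise, close the fingers and look before pressing.

Run:
```python
from h import *
p=np.load("p.npy")
gripper_to(.078); r.hold(.1); st()
r.move_l([*p,.310],vel=.12); snap("r1"); snap("r1s","scene")
print([(np.round(d["at"],4).tolist(),round(d["score"],2)) for d in models.mark_of("pack_top","scene")])
gripper_to(.0,10); st(); snap("r2")
print([(np.round(d["at"],4).tolist(),round(d["score"],2)) for d in models.mark_of("pack_top","wrist")])
```

```text
t 21.46 tcp [ 0.5195 -0.1637  0.2395] F [ 0.06 -0.5   0.23] open 0.0778
[([0.4427, 0.3125, 0.1246], 0.8), ([0.5995, 0.1156, 0.0896], 0.73), ([0.5261, -0.1626, 0.2567], 0.51)]
t 23.57 tcp [ 0.5195 -0.1637  0.31  ] F [-0.47  0.25  0.43] open 0.0007
[([0.5229, -0.1673, 0.2556], 0.72), ([0.5971, 0.1162, 0.087], 0.72)]
```

View pics/r1.png

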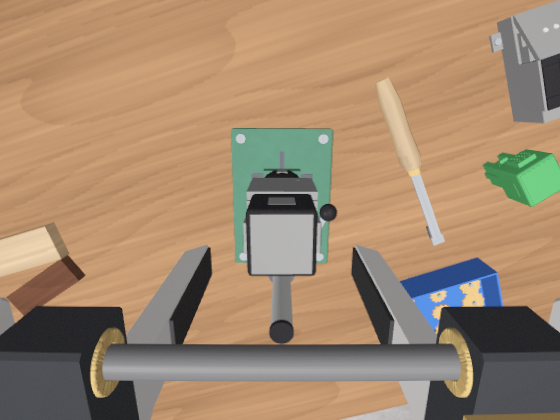

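View pics/r2.png

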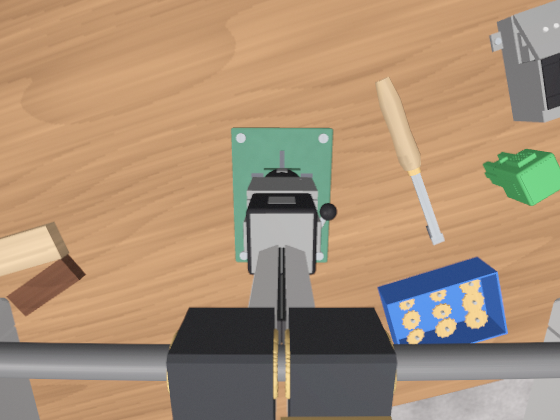

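The pack stands upright and square in the well (r1: top panel centre about (282,241)), with the fingers clear. I'll press now.

Run:
```python
from h import *
p=np.load("p.npy"); print("top", np.round(onz("r1",(282,241),.257),4), p)
b=favg(12); st()
hit=r.move_l([*p,.274],vel=.03,guard=3); st(); print("contact",hit,favg(5)-b)
z=telemetry.current_ee_pos()[2]
while z>.250:
    z-=.001; r.move_l([*p,z],vel=.012)
    L=favg(4)-b; print(round(z,4),np.round(telemetry.current_ee_pos()[2],4),np.round(L,2),flush=True)
    if L[2]>16.5 or np.hypot(L[0],L[1])>5: break
st()
```

```text
top [ 0.5174 -0.1624  0.257 ] [ 0.51946784 -0.16372453]
t 23.87 tcp [ 0.5195 -0.1637  0.31  ] F [ 0.03  0.83 -0.37] open 0.0005
t 24.77 tcp [ 0.5197 -0.1638  0.281 ] F [0.8  0.07 3.85] open -0.0001
contact True [-0.01 -0.11  4.8 ]
0.2803 0.2806 [0.19 0.77 5.3 ]
0.2793 0.2799 [ 0.31 -0.19  6.19]
0.2783 0.2791 [-0.28  0.19  7.51]
0.2773 0.2783 [-0.41  0.57  8.37]
0.2763 0.2776 [0.06 0.47 8.99]
0.2753 0.2768 [-0.33  0.04  9.78]
0.2743 0.2761 [-0.02  0.42 10.71]
0.2733 0.2752 [-0.26  1.01 10.93]
0.2723 0.2744 [-0.59  0.23 12.01]
0.2713 0.2735 [-0.68  0.52 12.43]
0.2703 0.2726 [-0.53  0.23 12.51]
0.2693 0.2715 [-0.7   0.18 12.25]
0.2683 0.2707 [-0.78  0.45 12.66]
0.2673 0.2698 [-0.72  0.15 13.83]
0.2663 0.269 [-1.24  0.69 14.2 ]
0.2653 0.2682 [-1.16  0.97 15.52]
0.2643 0.2674 [-1.44  0.95 16.42]
0.2633 0.2667 [-1.67  1.05 17.25]
t 30.55 tcp [ 0.5204 -0.1641  0.2667] F [-1.64  1.49 17.23] open 0.0006
```

Run:
```python
from h import *
p=np.load("p.npy"); b=np.array([0,0,-.2]); z=.2633
snap("p1s","scene"); 
while z>.258:
    z-=.0007; r.move_l([*p,z],vel=.012)
    L=favg(4)-b; print(round(z,4),np.round(telemetry.current_ee_pos()[2],4),np.round(L,2),flush=True)
    if L[2]>19.2 or np.hypot(L[0],L[1])>5: break
r.hold(.3); print(favg()-b); snap("p2"); snap("p2s","scene");st()
a=cv2.imread("pics/p2s.png")[90:220,200:330]; c=cv2.imread("pics/r1s.png")[90:220,200:330]
cv2.imwrite("pics/p2c.png",np.hstack([cv2.resize(x,None,fx=3,fy=3,interpolation=2) for x in (c,a)]))
```

```text
0.2626 0.2661 [-1.89  1.09 18.28]
0.2619 0.2656 [-2.22  1.04 18.42]
0.2612 0.265 [-2.19  0.96 19.19]
0.2605 0.2645 [-2.18  1.11 20.12]
[-2.35  1.32 19.97]
t 32.4 tcp [ 0.5204 -0.1641  0.2645] F [-1.97  1.64 20.37] open 0.0006
```

View pics/p2c.png

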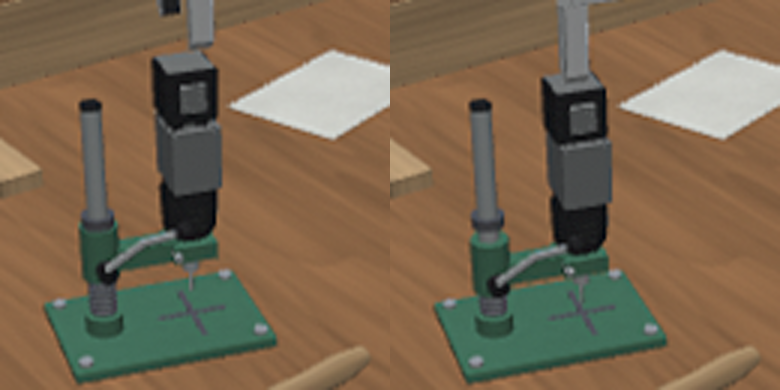

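View pics/p2.png

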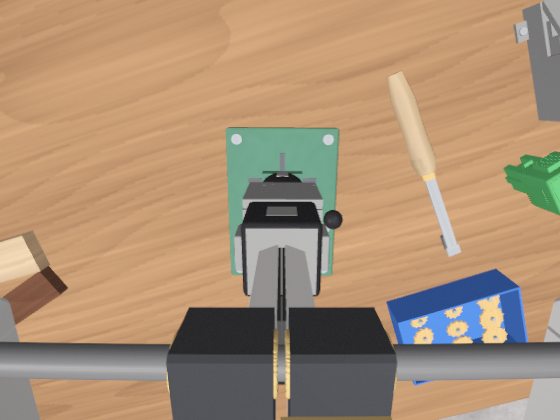

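The carriage sank about 12 mm and the pack went down about 4.5 mm, at 20 N. I'll ease off and check the height where contact ends: about 0.279 if locked, 0.281 if not.

Run:
```python
from h import *
p=np.load("p.npy"); b=np.array([0,0,-.2]); z=.2605
r.move_l([*p,.270],vel=.04); 
for z in (.275,.2775,.2785,.2792,.2799,.2806,.2813,.282):
    r.move_l([*p,z],vel=.02); print(round(z,4),np.round(telemetry.current_ee_pos()[2],4),favg(5)-b)
r.move_l([*p,.31],vel=.12); st(); gripper_to(.06); snap("e1"); snap("e1s","scene"); snap("e1d","side"); st()
for c in ("scene","side","wrist"): print([(np.round(d["at"],4).tolist(),round(d["score"],2)) for d in models.mark_of("pack_top",c)])
cv2.imwrite("pics/e1c.png",np.hstack([cv2.resize(cv2.imread(f"pics/{n}.png")[160:300,220:340],None,fx=3,fy=3,interpolation=2) for n in ("r1","e1")]))
cv2.imwrite("pics/e1sc.png",np.hstack([cv2.resize(cv2.imread(f"pics/{n}.png")[90:220,200:330],None,fx=3,fy=3,interpolation=2) for n in ("r1s","e1s")]))
```

```text
0.275 0.2762 [-0.13 -0.49  8.15]
0.2775 0.2781 [0.19 0.01 5.4 ]
0.2785 0.2787 [ 1.24 -0.2   4.77]
0.2792 0.2792 [ 1.87 -0.23  4.67]
0.2799 0.2798 [ 1.45 -0.81  3.45]
0.2806 0.28 [-0.77  0.23  1.03]
0.2813 0.2811 [-0.59 -0.1   0.34]
0.282 0.2821 [-0.34  0.2   0.26]
t 36.02 tcp [ 0.5196 -0.1638  0.3102] F [ 0.52 -0.3   0.33] open 0.0002
t 37.19 tcp [ 0.5195 -0.1637  0.31  ] F [-0.1  -0.41 -0.17] open 0.06
[([0.4439, 0.316, 0.1261], 0.68), ([0.5973, 0.1125, 0.0893], 0.67), ([0.5245, -0.1645, 0.2548], 0.43)]
[([0.4471, 0.3156, 0.123], 0.71), ([0.5224, -0.1629, 0.2594], 0.61), ([0.592, 0.1242, 0.088], 0.45)]
[([0.5244, -0.1657, 0.2553], 0.79), ([0.5954, 0.1183, 0.0885], 0.73)]
```

View pics/e1c.png

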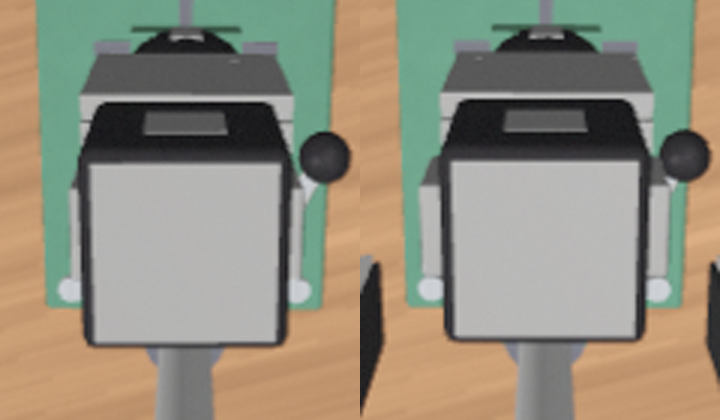

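View pics/e1sc.png

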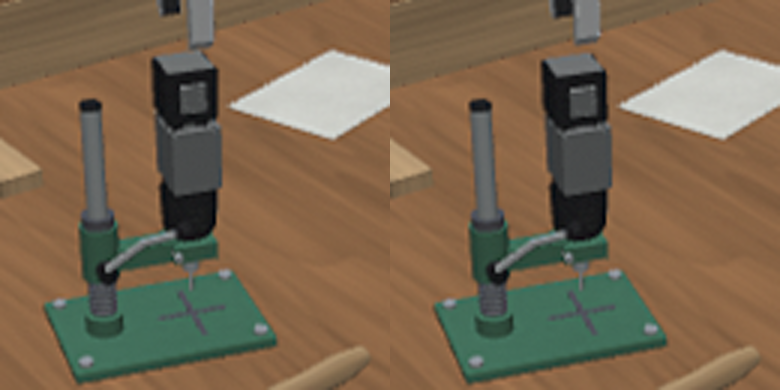

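Before the press the tabs were held in by the well walls; now both stand out, about 55 mm over both by the picture, and the pack sits lower. I'll retreat, check the bystanders and hand in.

Run:
```python
from h import *
p=np.load("p.npy")
r.move_l([*p,.38],vel=.15); r.hold(.3); snap("f1"); snap("f1s","scene")
a=cv2.imread("pics/scene0.png").astype(int);b=cv2.imread("pics/f1s.png").astype(int)
d=(np.abs(a-b).max(2)>40); ys,xs=np.where(d[185:]) ; print(d[185:].sum())
n,l,s,c=cv2.connectedComponentsWithStats(d.astype(np.uint8)); print([x.tolist() for x in s if 8<x[4]<50000])
for t in ("gear_bin","gouge","clamp","charger","drill_stand","tool_mouth"): print(t,[(np.round(d["at"],4).tolist(),round(d["score"],2)) for d in models.mark_of(t,"scene")][:2])
st(); r.sign_off()
```

```text
373
[[235, 0, 87, 155, 4650], [298, 0, 6, 5, 12], [457, 0, 19, 96, 1182], [495, 0, 17, 25, 320], [495, 23, 17, 23, 161], [268, 31, 16, 15, 145], [495, 48, 17, 31, 428], [476, 70, 3, 21, 32], [495, 89, 16, 19, 167], [449, 92, 76, 91, 1947], [411, 98, 17, 38, 142], [466, 103, 6, 7, 14], [437, 114, 22, 10, 62], [242, 118, 3, 7, 14], [257, 134, 10, 34, 166], [496, 137, 31, 41, 668], [433, 141, 16, 16, 65], [346, 212, 29, 24, 341], [364, 232, 7, 7, 29]]
gear_bin [([0.7708, 0.0025, -0.0005], 0.78), ([0.5304, -0.1387, 0.231], 0.44)]
gouge [([0.5601, 0.0064, 0.0013], 0.76)]
clamp [([0.6867, 0.3822, -0.0014], 0.63)]
charger [([0.5196, -0.1633, 0.1689], 0.73)]
drill_stand [([0.5201, -0.162, 0.0003], 0.76)]
tool_mouth [([0.5169, -0.1608, 0.2044], 0.64), ([0.5225, -0.1625, 0.0009], 0.43)]
t 38.66 tcp [ 0.5195 -0.1637  0.38  ] F [0.66 0.87 0.18] open 0.0603
the job is handed in; nothing more can be done
```

The pack is out of the charger and appears locked in the rotary tool. I handed the job in at about 38.7 s with the robot clear of everything.

**What I did:**
- **Pinch and lift:** I pinched both tabs with 10 N, which brought the fingers to about 48 mm. The pack drew straight up with only its own weight felt, about 2.5 N.
- **Lowering in:** I lowered it into the tool and met 2.6 N of side force in the well. I shifted 0.8 mm until that went, then lowered it until I felt the terminals.
- **Locking:** I let go of the tabs and pressed the top with closed fingertips up to about 20 N, the top of the stated range.

**Last checks:**
- **Tabs:** before the press they were held in by the well. Afterwards both stood out evenly, about 55 mm over both by the picture, against 56 mm stated.
- **Height:** the pack stayed slightly lower than before the press. Contact ended near 0.280 m, where I had expected about 0.279 m if locked and 0.281 m if not, so this alone does not settle it. I did not do a pull test.
- **Surroundings:** comparing the scene before and after showed changes only at the arm, the tool and the charger's now empty well. The gear bin, gouge and clamp read within about 6 mm of where they began, which is about the detector's error.
- **Disagreement:** the final detector query for the charger reported a point on the tool instead, which I take as a false detection. The picture comparison shows the charger itself did not move.

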